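Refill the napkin-roll stand on a grill-restaurant table

TASK

Pull the drawer of the small wooden chest out to its stop, take out the full (fat) paper roll and slide it upright onto the spindle of the roll stand; lower it in the grip until it rests on the base, do not let it drop. Then push the drawer fully shut. Leave the thin, nearly used-up roll and the glass jar standing in the drawer, and do not knock or shove the bowls, cups and bottle.

Things in the scene. Friction and masses are not known exactly. Their poses are not given: they have to be found in the camera images.
- chest_front (a point): lower middle of the front face, at table height, of a dark wooden tabletop chest with one drawer, fixed to the table; 240 mm deep, 280 mm wide, 108 mm high. Axes are the chest's: x points from this point back into the chest, y along its width, z up; the drawer slides out along -x
- chest_drawer0 (a joint): the drawer's travel in m: 0 shut, 0.166 fully out at its stop; it may start slightly ajar. It stays where it is left
- chest_drawer0_handle (a point): middle of the drawer's round steel bar handle (moves with the drawer): 120 mm long along the chest's y, 35 mm in front of the drawer front, 70 mm above the table and 38 mm below the chest's top. The drawer front is 15 mm thick, its top edge 96 mm above the table
- drawer_floor (a point): centre of the drawer's inner floor (moves with the drawer), 22 mm above the table. Inside, the drawer is 195 mm along the chest's x and 238 mm along its y; its side walls reach 86 mm above the table. When it is fully out, its rear 41 mm stay under the chest's top
- roll: the full roll of white paper: 62 mm in diameter, 66 mm high, with a 24 mm bore right through, standing upright in the drawer. Origin: centre of its underside, z up along the bore
- thin_roll: a nearly used-up roll of the same paper: 40 mm in diameter, 66 mm high, 24 mm bore, standing in the drawer; to be left there. Origin: centre of its underside
- jar: closed glass jar with steel cap, 42 mm in diameter, 58 mm high, standing in the drawer; to be left there. Origin: centre of its underside
- stand: roll stand, fixed: a round dark steel base 120 mm in diameter and 12 mm high with an upright steel spindle in its centre, 19 mm in diameter, its tapered tip 95 mm above the table, and a thin upright tear bar (6 mm in diameter, up to 95 mm above the table) 49 mm from the spindle's axis along the stand's own +x. Origin: centre of its underside on the table
- seat (a point): point on the spindle's axis at the top of the stand's base, 12 mm above the table: where the centre of the roll's underside comes to rest
- bar_top (a point): top end of the stand's tear bar
- bottle: green water bottle, 66 mm in diameter, 200 mm high, standing. Origin: centre of its underside
- bowl_a: black bowl, 108 mm across the rim, 34 mm high. Origin: centre of its underside
- bowl_b: black bowl, 92 mm across the rim, 32 mm high. Origin: centre of its underside
- bowl_c: black bowl, 100 mm across the rim, 34 mm high. Origin: centre of its underside
- cup: steel cup, 68 mm across, 75 mm high. Origin: centre of its underside
- small_cup: white cup, 64 mm across, 50 mm high, standing on the middle of the chest's top. Origin: centre of its underside

How it is judged:
By the outcome, as a careful person would: the job done as asked, in the order asked, and still so for the second after the job is handed in, with the robot touching nothing.
It also fails if it takes over 67 s, if anything falls off the work surface, if the arm or the gripper's body presses on something with over 40 N, if the wrist force passes 120 N, or if a joint passes its speed limit or range.

ROBOT

A 6-joint arm with a two-finger parallel gripper is mounted at the origin on the work surface. World frame = base frame: x ahead of the robot, y to its left, z up, the work surface at z = 0. Lengths are in m, angles in rad, forces in N, time in s.
With the tool pointing down it reaches from about 0.25 to 0.775 m from the base axis. Payload 4 kg.
Tool frame: the origin (TCP) lies midway between the tips of the shut fingers; the grasp point (between the pads) lies 19 mm behind it (grip_point_offset is the distance from the TCP to the grasp point, in m); z points along the fingers, y is the line along which they close (so a half turn about z gives the same grasp; the last joint's range is limited). The gripper opens to 94 mm and grips with 3 to 60 N. Pads are 16 mm wide; open, the fingers measure 119 mm over their backs; the gripper's body (75 mm by 177 mm) begins 78 mm behind the grasp point.
Start: joints at [1.094, 0.087, 1.371, -0, 1.684, -0.103], TCP at [0.201, 0.512, 0.206] pointing down, gripper open.
Joint ranges: [-3.1, 3.1], [-0.76, 2.03], [0.27, 2.55], [-1.08, 4.22], [0.17, 2.65], [-2.57, 2.57]. Speed limits (rad/s): [2.79, 2.79, 3.14, 3.14, 3.14, 3.14].

INTERFACE

Orientations are given as [roll, pitch, yaw] about the fixed x, y, z axes, in that order (R = Rz(yaw) Ry(pitch) Rx(roll)).
In Python, from bench import * gives the robot as it stands.
- The arm moves only by the tool carry_out, never from a script. Its argument "commands" is a list of rows, each a list of 6 numbers: the shift along the tool's x, y, z in m, then the turn, a rotation vector about the tool's x, y, z in rad. In form: [[tx, ty, tz, rx, ry, rz], ...]. A call has exactly 5 rows; each row is the pose to reach, as a shift and turn from the pose commanded when the call began, along the tool's axes at that moment; what a row does not reach only later rows make up. A row lasts 1/10 s, in which the tool goes at most 50 mm and 8.59 degrees, less where a joint would pass 70% of its speed; a pose out of reach is approached as far as the arm can. A call with a gripper value outside its range is refused whole. "jaw" is the opening, from 0 (shut) to 1 (fully open), set as the call begins (left out, the last holds). The fingers move at their own pace and stop on an object; the grip force is fixed at half the most. Time passes only in rows, so rows that repeat a pose let the fingers close, or fill a call up. It gives the time, the measured TCP pose, the force, the opening and the grip force at its end, in the units of the state.
- get_obs(): the state, without advancing time (a new reading comes with each control period).
- snapshot(name): name is "side" or "top"; returns a dict with "img" (384x512x3 uint8, red, green, blue), "range_z" (384x512 float32, m along the optical axis (not along the pixel's ray), 0 where there is no reading), "fx", "fy", "cx", "cy" (pixels), "R" (3x3) and "t" (3): a world point X has camera coordinates R X + t. Camera axes: x right, y down, z forward; pixel columns grow to the right and rows downward; lengths in m; the calibration is good to about 2 mm. A picture is of the moment at which its call begins.
- close_job(): hands the job in; it is judged then, once.
The state is a dict: "time": time; "joint_positions": joint angles; "qvel": joint speeds; "joint_torque": joint torques, N m; "tool_pos": TCP position; "ee_rot": TCP orientation; "wrist_force": force on the tool from outside, world axes, zero at the start; "wrist_torque": the same for the moment, N m; "width": finger opening in m; "finger_force": force on a finger pad.
Only numpy, scipy, OpenCV 4.12 (cv2) and the standard library are available. Lean on these libraries where they do the work, as an engineer would, in place of code of your own. Each camera call takes 0.05 s, during which the arm holds its last target. There are 200 camera calls.

## Working session

There is one attempt and no reset: what is moved stays moved. The work goes in short steps, Python scripts to look and compute and a tool call to move; the robot and the scene stay as the last step left them, time stands still between calls to the robot, and variables do not carry over. Pictures are saved under pics/ and viewed, at most 10 in all, crops included, and the job is handed in when it is done.

Besides the shell and the picture viewer there is one more tool, called by a JSON object that holds its "api" and its "payload". carry_out: Moves the arm, as the interface text tells. Its arguments: {"type":"object","properties":{"commands":{"type":"array","items":{"type":"array","items":{"type":"number"}}},"jaw":{"type":"number"}},"required":["commands"]}

```bash
mkdir -p pics
python3 - <<'E'
from bench import *
import cv2,numpy as np
o=get_obs();print({k:np.round(v,3) for k,v in o.items()})
for n in("side","top"):
    s=snapshot(n);cv2.imwrite(f"pics/{n}0.png",s["img"][:,:,::-1]);np.savez(f"{n}0.npz",**s);print(n,s["fx"],s["cx"],s["cy"],np.round(s["R"],3).tolist(),s["t"])
E
```

```text
{'time': np.float64(0.0), 'joint_positions': array([ 1.094,  0.088,  1.372,  0.   ,  1.684, -0.103]), 'qvel': array([ 0.001,  0.001,  0.002, -0.001,  0.002, -0.001]), 'joint_torque': array([ 1.0000e-03, -3.4019e+01, -3.0243e+01,  7.2000e-02,  3.3000e-02,
       -0.0000e+00]), 'tool_pos': array([0.201, 0.512, 0.204]), 'ee_rot': array([-3.139, -0.   ,  2.768]), 'wrist_force': array([-0.416,  0.217,  0.568]), 'wrist_torque': array([-0.057, -0.016,  0.032]), 'finger_force': np.float64(0.0), 'width': np.float64(0.094)}
side 391.4447298270672 252.68035099691036 188.53457768278767 [[-0.958, -0.286, 0.006], [-0.177, 0.578, -0.797], [0.225, -0.764, -0.604]] [0.52296984 0.19292269 0.83408639]
top 389.28759536178757 250.09745778170966 192.53532611760656 [[-0.019, -1.0, -0.023], [-0.994, 0.021, -0.107], [0.107, 0.021, -0.994]] [-0.03634169  0.58915742  1.03561257]
```

View pics/top0.png

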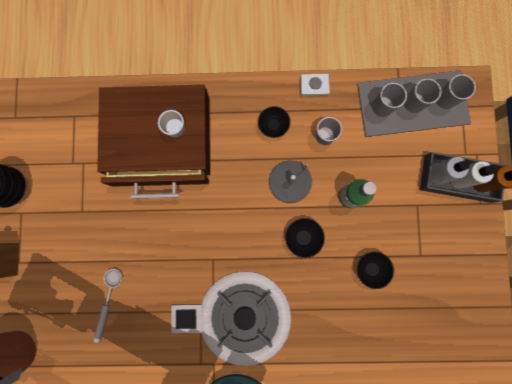

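View pics/side0.png

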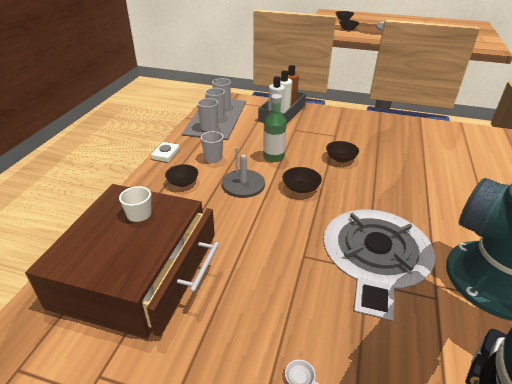

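The top view shows the chest at cols 98–210, rows 85–185, with the drawer slightly ajar and the handle at (155,195). The stand is at (290,182), with bowls at (274,122), (305,238) and (376,270), the bottle at (358,193) and the cup at (328,130). The side view agrees.

```bash
cat > h.py <<'E'
import cv2,numpy as np
def world(s):
    z=s["range_z"].astype(float);v,u=np.mgrid[:384,:512]
    P=np.stack([(u-s["cx"])*z/s["fx"],(v-s["cy"])*z/s["fy"],z],-1)
    W=(P-s["t"])@s["R"]; W[z==0]=np.nan
    return W
def sel(W,x,y,z):
    m=np.ones(W.shape[:2],bool)
    for i,(a,b) in enumerate((x,y,z)): m&=(W[...,i]>a)&(W[...,i]<b)
    return W[m]
def rect(P):
    c,sz,a=cv2.minAreaRect((P[:,:2]*1000).astype(np.float32)); return np.round(np.array(c),1),np.round(sz,1),round(a,2)
def circ(P,axis_pts=None):
    A=np.c_[2*P[:,:2],np.ones(len(P))];s=np.linalg.lstsq(A,(P[:,:2]**2).sum(1),rcond=None)[0]
    return np.round(s[:2],4),round(float(np.sqrt(s[2]+s[0]**2+s[1]**2)),4)
E
python3 - <<'E'
from h import *
for n in("top","side"):
    W=world(np.load(n+"0.npz"))
    print(n)
    if n=="top":
        for u,v in((155,100),(155,195),(290,182),(280,185),(292,177),(304,169),(300,172),(240,230),(274,122),(305,238),(376,270),(328,130),(369,187),(355,193)): print((u,v),np.round(W[v,u],4))
    P=sel(W,(.3,.95),(.05,.5),(.1,.116)); print("chesttop",rect(P),P[:,2].mean(),len(P))
    P=sel(W,(.3,.8),(.05,.5),(.055,.085)); print("handle-ish",rect(P),len(P),P[:,2].mean())
    P=sel(W,(.4,.8),(-.25,0.0),(.006,.017)); print("base",rect(P),len(P))
    P=sel(W,(.4,.8),(-.25,0.0),(.03,.1)); print("upright",len(P),np.round(P[::max(1,len(P)//25)],3).tolist())
E
```

```text
top
(155, 100) [0.829  0.1947 0.1094]
(155, 195) [0.5828 0.203  0.0718]
(290, 182) [ 0.6127 -0.1567  0.0488]
(280, 185) [ 0.6101 -0.1318  0.009 ]
(292, 177) [ 0.6196 -0.1585  0.0938]
(304, 169) [ 0.6499 -0.1974  0.0331]
(300, 172) [ 0.6456 -0.1888  0.0094]
(240, 230) [ 0.4871 -0.0171 -0.0052]
(274, 122) [ 0.7927 -0.1199  0.0042]
(305, 238) [ 4.615e-01 -1.976e-01  1.000e-04]
(376, 270) [ 0.3715 -0.3864  0.0079]
(328, 130) [ 0.7647 -0.2722  0.0068]
(369, 187) [ 0.5774 -0.3255  0.1964]
(355, 193) [ 0.5697 -0.3062  0.1425]
chesttop (array([745.6, 204.5]), array([251.3, 281.5]), 0.18) 0.10777260540651522 8693
handle-ish (array([650.4, 171.1]), array([155.4, 327.2]), 28.51) 616 0.07380227676275435
base (array([ 611.7, -134.2]), array([220.7, 375.7]), 87.35) 2018
upright 447 [[0.8, -0.077, 0.033], [0.786, -0.074, 0.032], [0.764, -0.236, 0.075], [0.755, -0.233, 0.075], [0.744, -0.233, 0.075], [0.75, -0.095, 0.035], [0.744, -0.129, 0.033], [0.728, -0.241, 0.074], [0.725, -0.246, 0.053], [0.649, -0.199, 0.067], [0.622, -0.156, 0.096], [0.617, -0.159, 0.093], [0.613, -0.159, 0.085], [0.611, -0.
[... 499 characters left out ...]
96
base (array([ 613.9, -173.7]), array([374.2, 156. ]), 1.84) 1222
upright 722 [[0.778, -0.246, 0.077], [0.737, -0.236, 0.076], [0.757, -0.232, 0.068], [0.729, -0.239, 0.066], [0.747, -0.235, 0.058], [0.651, -0.2, 0.093], [0.747, -0.234, 0.048], [0.727, -0.246, 0.042], [0.752, -0.236, 0.036], [0.654, -0.198, 0.07], [0.617, -0.164, 0.089], [0.614, -0.165, 0.079], [0.617, -0.154, 0.075], [0.628, -0.155, 0.066], [0.471, -0.245, 0.036], [0.459, -0.243, 0.036], [0.459, -0.243, 0.033], [0.447, -0.241, 0.033], [0.625, -0.154, 0.048], [0.506, -0.212, 0.03], [0.615, -0.156, 0.038], [0.514, -0.184, 0.034], [0.798, -0.077, 0.034], [0.414, -0.191, 0.033], [0.487, -0.146, 0.033], [0.454, -0.143, 0.036]]
```

Run:
```python
from h import *
for n in("top","side"):
    W=world(np.load(n+"0.npz")); print(n)
    P=sel(W,(.55,.608),(.12,.3),(.055,.085)); f=np.polyfit(P[:,1],P[:,0],1); print("handle",len(P),f,np.polyval(f,.2035),np.percentile(P[:,1],[1,99]),np.median(P[:,2]),np.round(P[::12],3).tolist() if n=="top" else "")
    P=sel(W,(.5,.95),(.08,.33),(.1,.117))
    fr=[];bk=[]
    for y in np.arange(.09,.32,.01):
        q=P[abs(P[:,1]-y)<.005]; fr.append((y,q[:,0].min()));bk.append((y,q[:,0].max()))
    print("front",np.polyfit(*np.array(fr).T,1),np.median(np.array(fr)[:,1]),"back",np.polyfit(*np.array(bk).T,1),np.median(np.array(bk)[:,1]))
    P=sel(W,(.53,.7),(-.24,-.07),(.006,.017)); print("base",rect(P),len(P)); 
    h=cv2.convexHull((P[:,:2]*1000).astype(np.float32)); print(cv2.minEnclosingCircle(h))
    P=sel(W,(.59,.64),(-.18,-.13),(.02,.088)); print("spindle",circ(P),P.mean(0).round(4)); P=sel(W,(.59,.64),(-.18,-.13),(.088,.1));print("tip",P.mean(0).round(4),len(P))
    P=sel(W,(.64,.67),(-.22,-.18),(.03,.1)); print("bar",P.mean(0).round(4),len(P),P[:,2].max())
    P=sel(W,(.53,.66),(-.4,-.22),(.02,.25)); print("bottle",circ(P),P.mean(0))
```

```text
top
handle 244 [0.01229024 0.58212585] 0.5846269130379445 [0.14026616 0.26528126] 0.07411623603381984 [[0.608, 0.256, 0.075], [0.602, 0.256, 0.073], [0.597, 0.255, 0.076], [0.591, 0.254, 0.079], [0.587, 0.157, 0.074], [0.587, 0.251, 0.07], [0.586, 0.219, 0.07], [0.585, 0.186, 0.074], [0.584, 0.154, 0.076], [0.583, 0.252, 0.077], [0.583, 0.22, 0.076], [0.582, 0.188, 0.077], [0.581, 0.157, 0.077], [0.581, 0.256, 0.073], [0.58, 0.223, 0.075], [0.579, 0.191, 0.076], [0.579, 0.159, 0.077], [0.578, 0.258, 0.075], [0.578, 0.226, 0.075], [0.577, 0.195, 0.07], [0.577, 0.164, 0.069]]
front [-0.00373277  0.642555  ] 0.6442303956345959 back [-0.00346448  0.86959062] 0.8686440915795623
base (array([ 621.1, -161.2]), array([116.9, 118.4]), 43.74) 1327
((625.6901245117188, -161.83917236328125), 64.64209747314453)
spindle (array([ 0.6203, -0.1611]), 0.0087) [ 0.6155 -0.1586  0.061 ]
tip [ 0.6203 -0.1605  0.0925] 33
bar [ 0.6506 -0.1985  0.0683] 15 0.09334442242839991
bottle (array([ 0.5723, -0.3191]), 0.0222) [ 0.57040355 -0.31429707  0.13202889]
side
handle 388 [-0.00470312  0.58658191] 0.5856248222665597 [0.14223469 0.26717493] 0.0752959617486683 
front [-0.00398202  0.64642698] 0.6457130402213754 back [0.00169482 0.87094701] 0.8714639079375741
base (array([ 621.1, -159. ]), array([117.8, 116.2]), 19.18) 835
((621.1867065429688, -161.104736328125), 61.888919830322266)
spindle (array([ 0.6219, -0.1606]), 0.0077) [ 0.6202 -0.1562  0.0547]
tip [ 0.6213 -0.1595  0.0928] 27
bar [ 0.6531 -0.1983  0.0675] 45 0.09457668932338988
bottle (array([ 0.5746, -0.3144]), 0.021) [ 0.57278063 -0.30696268  0.1058202 ]
```

```bash
cat >> h.py <<'E'
def plan(p,q,yaw1,yaw2):
    "p->q world positions, tool down; prints total tool shift and turn"
    d=np.array(q)-np.array(p);c,s=np.cos(yaw1),np.sin(yaw1)
    return np.round([c*d[0]+s*d[1],s*d[0]-c*d[1],-d[2],yaw1-yaw2],4)
E
python3 -c "
from h import *
a=(.201,.512,.206);b=(.581,.2035,.2);m=tuple((np.array(a)+b)/2)
print(plan(a,m,2.768,2.17),plan(m,b,2.17,1.571))"
```

```text
[-0.2332 -0.0743  0.003   0.598 ] [-0.2345  0.0699  0.003   0.599 ]
```

{"api": "carry_out", "payload": {"commands": [[-0.045,-0.015,0,0,0,0.12],[-0.09,-0.03,0,0,0,0.24],[-0.14,-0.045,0,0,0,0.36],[-0.185,-0.06,0,0,0,0.48],[-0.233,-0.075,0,0,0,0.6]], "jaw": 0.3}}

```text
time: 0.6
tool_pos: [0.391, 0.3558, 0.205]
ee_rot: [-3.141, -0.0, 2.163]
wrist_force: [0.9, 0.9, 0.4]
width: 0.0573
finger_force: 0.0
```

{"api": "carry_out", "payload": {"commands": [[-0.047,0.014,0,0,0,0.12],[-0.094,0.028,0,0,0,0.24],[-0.141,0.042,0,0,0,0.36],[-0.188,0.056,0,0,0,0.48],[-0.234,0.07,0.003,0,0,0.599]]}}

```text
time: 1.1
tool_pos: [0.5809, 0.2015, 0.2023]
ee_rot: [3.142, -0.0, 1.564]
wrist_force: [-0.3, 1.1, -0.2]
width: 0.0284
finger_force: 0.0
```

{"api": "carry_out", "payload": {"commands": [[0,0,0.02,0,0,0],[0,0,0.05,0,0,0],[0,0,0.07,0,0,0],[0,0,0.08,0,0,0],[0,0,0.08,0,0,0]]}}

```text
time: 1.6
tool_pos: [0.5783, 0.2028, 0.1201]
ee_rot: [-3.137, 0.001, 1.569]
wrist_force: [0.1, 0.3, -0.0]
width: 0.028
finger_force: 0.0
```

{"api": "carry_out", "payload": {"commands": [[0,0,0.02,0,0,0],[0,0,0.04,0,0,0],[0,0,0.06,0,0,0],[0,0,0.07,0,0,0],[0,0,0.07,0,0,0]]}}

```text
time: 2.1
tool_pos: [0.579, 0.2032, 0.0518]
ee_rot: [-3.14, 0.0, 1.569]
wrist_force: [-0.3, -0.3, 0.3]
width: 0.028
finger_force: 0.0
```

{"api": "carry_out", "payload": {"commands": [[0,0,0,0,0,0],[0,0,0,0,0,0],[0,0,0,0,0,0],[0,0,0,0,0,0],[0,0,0,0,0,0]], "jaw": 0}}

```text
time: 2.6
tool_pos: [0.581, 0.2035, 0.0544]
ee_rot: [3.138, -0.001, 1.569]
wrist_force: [1.2, 0.8, 5.2]
width: 0.0101
finger_force: 30.0
```

{"api": "carry_out", "payload": {"commands": [[0,-0.004,0,0,0,0],[0,-0.012,0,0,0,0],[0,-0.024,0,0,0,0],[0,-0.037,0,0,0,0],[0,-0.05,0,0,0,0]]}}

```text
time: 3.1
tool_pos: [0.5306, 0.2033, 0.0543]
ee_rot: [3.137, -0.001, 1.569]
wrist_force: [1.5, -0.4, 7.9]
width: 0.0101
finger_force: 30.0
```

{"api": "carry_out", "payload": {"commands": [[0,-0.013,0,0,0,0],[0,-0.026,0,0,0,0],[0,-0.039,0,0,0,0],[0,-0.052,0,0,0,0],[0,-0.063,0,0,0,0]]}}

```text
time: 3.6
tool_pos: [0.4674, 0.2031, 0.0543]
ee_rot: [3.138, 0.0, 1.569]
wrist_force: [1.9, -1.6, 6.8]
width: 0.0101
finger_force: 30.0
```

{"api": "carry_out", "payload": {"commands": [[0,-0.006,0,0,0,0],[0,-0.01,0,0,0,0],[0,-0.014,0,0,0,0],[0,-0.018,0,0,0,0],[0,-0.021,0,0,0,0]]}}

```text
time: 4.1
tool_pos: [0.4467, 0.203, 0.0543]
ee_rot: [3.138, 0.001, 1.569]
wrist_force: [0.8, -2.3, 6.9]
width: 0.0097
finger_force: 30.0
```

{"api": "carry_out", "payload": {"commands": [[0,-0.003,0,0,0,0],[0,-0.006,0,0,0,0],[0,-0.009,0,0,0,0],[0,-0.012,0,0,0,0],[0,-0.015,0,0,0,0]]}}

```text
time: 4.6
tool_pos: [0.4318, 0.203, 0.0543]
ee_rot: [3.138, 0.001, 1.569]
wrist_force: [0.9, -2.7, 7.0]
width: 0.0103
finger_force: 30.0
```

{"api": "carry_out", "payload": {"commands": [[0,-0.002,0,0,0,0],[0,-0.004,0,0,0,0],[0,-0.006,0,0,0,0],[0,-0.008,0,0,0,0],[0,-0.01,0,0,0,0]]}}

```text
time: 5.1
tool_pos: [0.43, 0.203, 0.0544]
ee_rot: [3.119, -0.0, 1.568]
wrist_force: [23.9, -1.2, -11.1]
width: 0.0102
finger_force: 30.0
```

{"api": "carry_out", "payload": {"commands": [[0,0.004,0,0,0,0],[0,0.008,0,0,0,0],[0,0.008,0,0,0,0],[0,0.008,0,0,0,0],[0,0.008,0,0,0,0]], "jaw": 0.3}}

```text
time: 5.6
tool_pos: [0.4277, 0.2034, 0.0519]
ee_rot: [-3.14, 0.0, 1.569]
wrist_force: [0.1, 0.1, 0.5]
width: 0.028
finger_force: 0.0
```

{"api": "carry_out", "payload": {"commands": [[0,0,-0.02,0,0,0],[0,0,-0.06,0,0,0],[0,0,-0.11,0,0,0],[0,0,-0.16,0,0,0],[0,0,-0.2,0,0,0]]}}

```text
time: 6.1
tool_pos: [0.4284, 0.2036, 0.2556]
ee_rot: [3.139, -0.001, 1.569]
wrist_force: [-0.6, -0.3, 0.1]
width: 0.0282
finger_force: 0.0
```

{"api": "carry_out", "payload": {"commands": [[-0.03,0,0,0,0,0],[-0.08,0,0,0,0,0],[-0.13,0,0,0,0,0],[-0.18,0,0,0,0,0],[-0.2,0,0,0,0,0]], "jaw": 1}}

```text
time: 6.6
tool_pos: [0.4274, 0.0003, 0.2523]
ee_rot: [-3.141, 0.001, 1.565]
wrist_force: [-0.3, -0.2, 0.4]
width: 0.0649
finger_force: 0.0
```

Run:
```python
from bench import *
import cv2,numpy as np
from h import *
for n in("top","side"):
    s=snapshot(n);np.savez(n+"1.npz",**s);cv2.imwrite(f"pics/{n}1.png",s["img"][:,:,::-1])
t=np.load("top1.npz")["img"][60:310,60:310,::-1]; s=np.load("side1.npz")["img"][134:384,0:300,::-1]
cv2.imwrite("pics/c1.png",np.hstack([cv2.resize(t,(400,400)),cv2.resize(s,(400,400))]))
```

```text
(no output)
```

View pics/c1.png

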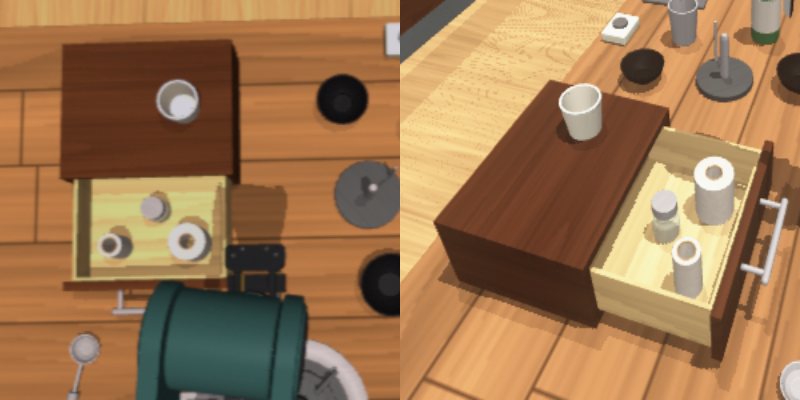

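The drawer is out. The fat roll is at about (177,211) in the top image, with the thin roll at (129,212) and the jar at (155,190). All three are standing.

Run:
```python
from h import *
for n in("top","side"):
    W=world(np.load(n+"1.npz")); print(n)
    for nm,c,r in(("roll",(.54,.146),.045),("thin",(.54,.27),.03),("jar",(.59,.205),.032)):
        z=(.074,.095) if nm!="jar" else (.07,.088)
        P=sel(W,(c[0]-r,c[0]+r),(c[1]-r,c[1]+r),z)
        if len(P)<5: print(nm,len(P));continue
        print(nm,len(P),P[:,2].mean().round(4),rect(P),[np.round(v,1) for v in cv2.minEnclosingCircle((P[:,:2]*1000).astype(np.float32))])
    P=sel(W,(.42,.5),(.05,.35),(.085,.1)); print("front",rect(P))
    P=sel(W,(.48,.62),(.05,.35),(.07,.095)); print("all",rect(P))
W=world(np.load("top1.npz"))
for v in range(196,228,2): print(v,[tuple(int(k) for k in W[v,u]*1000) for u in range(164,192,3)])
```

```text
top
roll 406 0.087 (array([543.7, 155.3]), array([88.7, 60.1]), 73.91) [array([552.2, 154.2]), np.float64(47.8)]
thin 148 0.0862 (array([535.6, 267.2]), array([39.1, 36.6]), 88.35) [array([536.2, 267.5]), np.float64(19.9)]
jar 167 0.0793 (array([596.5, 201.3]), array([35. , 36.9]), 2.43) [array([597.2, 201. ]), np.float64(18.9)]
front (array([480.9, 207.2]), array([ 34.3, 264.5]), 0.11)
all (array([549.7, 204.2]), array([251.9, 139.3]), 89.83)
side
roll 646 0.0868 (array([541.2, 142.3]), array([60.9, 61.8]), 19.72) [array([541.6, 141.4]), np.float64(32.0)]
thin 375 0.0856 (array([537.7, 268.1]), array([39.3, 38.8]), 70.62) [array([538.2, 267.3]), np.float64(20.9)]
jar 287 0.0798 (array([598.5, 202.7]), array([37.5, 35.8]), 13.46) [array([598.4, 202.1]), np.float64(19.2)]
front (array([482.2, 202.6]), array([275.1,  34.9]), 89.88)
all (array([550. , 202.1]), array([254.5, 139.8]), 89.99)
196 [(582, 185, 43), (584, 183, 20), (584, 173, 25), (583, 165, 25), (584, 157, 22), (583, 149, 21), (583, 141, 20), (583, 132, 21), (583, 124, 19), (582, 115, 23)]
198 [(579, 191, 21), (578, 182, 24)
[... 1739 characters left out ...]
19, 89), (520, 117, 59), (522, 116, 19)]
220 [(518, 190, 21), (518, 182, 22), (515, 159, 85), (515, 151, 85), (514, 143, 87), (514, 135, 90), (514, 128, 87), (515, 124, 65), (516, 122, 31), (516, 116, 21)]
222 [(512, 190, 23), (512, 182, 22), (512, 173, 25), (512, 166, 21), (509, 143, 89), (509, 136, 85), (510, 133, 61), (511, 131, 30), (511, 124, 20), (511, 115, 24)]
224 [(507, 191, 18), (507, 182, 20), (506, 174, 21), (506, 165, 22), (506, 158, 19), (506, 149, 21), (506, 140, 22), (506, 132, 22), (505, 124, 21), (505, 116, 21)]
226 [(501, 190, 21), (501, 182, 21), (501, 173, 24), (501, 165, 23), (501, 158, 18), (500, 149, 20), (500, 140, 22), (500, 132, 22), (500, 124, 22), (500, 116, 18)]
```

```bash
cat >> h.py <<'E'
def track(p,yaw,moves):
    p=np.array(p,float)
    for tx,ty,tz,rz in moves:
        c,s=np.cos(yaw),np.sin(yaw); p+=[c*tx+s*ty,s*tx-c*ty,-tz]; yaw-=rz
    return p,yaw
E
python3 - <<'E'
from h import *; from bench import *
M=[(-.233,-.075,0,.6),(-.234,.07,.003,.599),(0,0,.08,0),(0,0,.07,0),(0,-.151,0,0),(0,0,-.2,0),(-.2,0,0,0)]
p,y=track((.201,.512,.206),2.768,M); print(p,y,get_obs()["tool_pos"],get_obs()["ee_rot"],get_obs()["joint_positions"])
b=(.5395,.1415,.2)
print(plan(p,b,y,.785))
E
```

```text
[0.42866651 0.00327463 0.253     ] 1.5689999999999997 [0.42769517 0.0013026  0.25218633] [-3.14092985e+00  2.92624001e-04  1.56403468e+00] [-1.29373096e-01 -1.91786056e-01  1.54522057e+00 -3.80495398e-04
  1.78878016e+00 -1.22693527e-01]
[0.1384 0.1106 0.053  0.784 ]
```

{"api": "carry_out", "payload": {"commands": [[0.025,0.02,0,0,0,0.14],[0.055,0.044,0,0,0,0.28],[0.085,0.068,0,0,0,0.42],[0.115,0.092,0,0,0,0.56],[0.138,0.111,0,0,0,0.7]], "jaw": 0.87}}

```text
time: 7.2
tool_pos: [0.5397, 0.1447, 0.2519]
ee_rot: [-3.14, 0.0, 0.866]
wrist_force: [0.7, -0.6, -0.3]
width: 0.0818
finger_force: 0.0
```

{"api": "carry_out", "payload": {"commands": [[0,0,0.02,0,0,0.084],[0,0,0.055,0,0,0.084],[0,0,0.09,0,0,0.084],[0,0,0.11,0,0,0.084],[0,0,0.11,0,0,0.084]]}}

```text
time: 7.7
tool_pos: [0.5363, 0.1424, 0.138]
ee_rot: [-3.136, 0.007, 0.787]
wrist_force: [0.1, 0.7, -0.1]
width: 0.0814
finger_force: 0.0
```

{"api": "carry_out", "payload": {"commands": [[0,0,0,0,0,0],[0,0,0,0,0,0],[0,0,0,0,0,0],[0,0,0,0,0,0],[0,0,0,0,0,0]]}}

```text
time: 8.2
tool_pos: [0.5399, 0.1412, 0.1433]
ee_rot: [3.141, -0.001, 0.785]
wrist_force: [0.1, 1.0, 0.2]
width: 0.0817
finger_force: 0.0
```

Run:
```python
from bench import *
import cv2,numpy as np
from h import *
o=get_obs();print(o["tool_pos"],o["ee_rot"],o["width"])
p,y=track((.42867,.00327,.253),1.569,[(.138,.111,0,.7),(0,0,.11,.084)]);print(p,y)
s=snapshot("side");cv2.imwrite("pics/s2.png",cv2.resize(s["img"][150:384,60:360,::-1],None,fx=2,fy=2))
```

```text
[0.53987191 0.14123985 0.14334998] [ 3.14078852e+00 -1.30740402e-03  7.84648883e-01] 0.08165752452809105
[0.53991771 0.14107039 0.143     ] 0.785
```

View pics/s2.png

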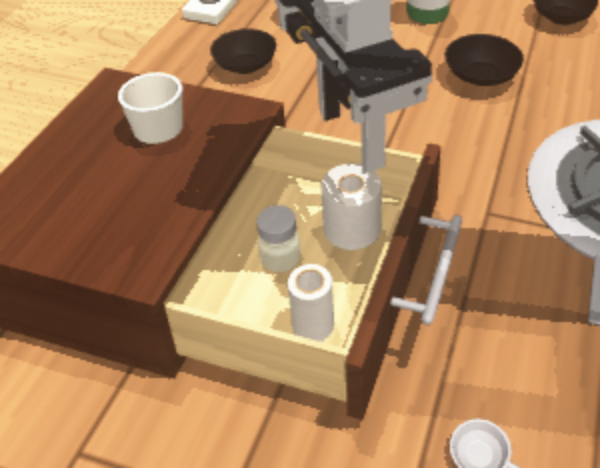

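The gripper straddles the roll (crop 350,205), and its tracked pose matches the measured one. I'll descend and grip.

{"api": "carry_out", "payload": {"commands": [[0,0,0.015,0,0,0],[0,0,0.035,0,0,0],[0,0,0.055,0,0,0],[0,0,0.075,0,0,0],[0,0,0.09,0,0,0]]}}

```text
time: 8.75
tool_pos: [0.5382, 0.1409, 0.0497]
ee_rot: [-3.14, 0.003, 0.785]
wrist_force: [-0.1, 0.3, -0.4]
width: 0.0821
finger_force: 0.0
```

{"api": "carry_out", "payload": {"commands": [[0,0,0.007,0,0,0],[0,0,0.012,0,0,0],[0,0,0.012,0,0,0],[0,0,0.012,0,0,0],[0,0,0.012,0,0,0]]}}

```text
time: 9.25
tool_pos: [0.5402, 0.1414, 0.0415]
ee_rot: [3.14, -0.002, 0.785]
wrist_force: [0.1, -1.1, 0.6]
width: 0.0818
finger_force: 0.0
```

{"api": "carry_out", "payload": {"commands": [[0,0,0,0,0,0],[0,0,0,0,0,0],[0,0,0,0,0,0],[0,0,0,0,0,0],[0,0,0,0,0,0]], "jaw": 0}}

```text
time: 9.75
tool_pos: [0.5397, 0.1412, 0.0408]
ee_rot: [3.141, -0.001, 0.785]
wrist_force: [0.2, -0.9, 0.7]
width: 0.0626
finger_force: 30.0
```

{"api": "carry_out", "payload": {"commands": [[0,0,-0.008,0,0,0],[0,0,-0.025,0,0,0],[0,0,-0.05,0,0,0],[0,0,-0.075,0,0,0],[0,0,-0.1,0,0,0]]}}

```text
time: 10.25
tool_pos: [0.539, 0.1412, 0.1412]
ee_rot: [-3.141, 0.001, 0.785]
wrist_force: [-0.2, 0.2, -0.7]
width: 0.0626
finger_force: 30.0
```

Run:
```python
from h import *
p=np.array((.5399,.1411,.141)); q=np.array((.621,-.161,.171)); w=np.linspace(0,1,4)[1:]
yaws=[.785,1.285,1.785,2.27]; prev=p
for i in range(3):
    t=p+(q-p)*(i+1)/3; print(plan(prev,t,yaws[i],yaws[i+1])); prev=t
```

```text
[-0.0521  0.0903 -0.01   -0.5   ]
[-0.089   0.0543 -0.01   -0.5   ]
[-0.1041  0.005  -0.01   -0.485 ]
```

{"api": "carry_out", "payload": {"commands": [[-0.008,0.012,-0.01,0,0,-0.1],[-0.018,0.03,-0.02,0,0,-0.2],[-0.028,0.05,-0.03,0,0,-0.3],[-0.04,0.07,-0.03,0,0,-0.4],[-0.052,0.09,-0.03,0,0,-0.5]]}}

```text
time: 10.75
tool_pos: [0.5664, 0.0401, 0.171]
ee_rot: [3.141, -0.0, 1.289]
wrist_force: [-0.0, -0.1, -1.1]
width: 0.0623
finger_force: 30.0
```

{"api": "carry_out", "payload": {"commands": [[-0.018,0.011,0,0,0,-0.1],[-0.036,0.022,0,0,0,-0.2],[-0.054,0.033,0,0,0,-0.3],[-0.072,0.044,0,0,0,-0.4],[-0.089,0.054,0,0,0,-0.5]]}}

```text
time: 11.25
tool_pos: [0.5928, -0.0606, 0.1703]
ee_rot: [-3.141, -0.001, 1.789]
wrist_force: [-0.7, 0.0, -1.5]
width: 0.0625
finger_force: 30.0
```

{"api": "carry_out", "payload": {"commands": [[-0.025,0.001,0,0,0,-0.1],[-0.05,0.002,0,0,0,-0.2],[-0.075,0.004,0,0,0,-0.3],[-0.094,0.005,0,0,0,-0.4],[-0.104,0.005,0,0,0,-0.485]]}}

```text
time: 11.75
tool_pos: [0.6198, -0.162, 0.1699]
ee_rot: [-3.141, -0.001, 2.272]
wrist_force: [-0.6, 0.1, -0.9]
width: 0.0624
finger_force: 30.0
```

{"api": "carry_out", "payload": {"commands": [[0,0,0,0,0,0],[0,0,0,0,0,0],[0,0,0,0,0,0],[0,0,0,0,0,0],[0,0,0,0,0,0]]}}

```text
time: 12.25
tool_pos: [0.6199, -0.1597, 0.1706]
ee_rot: [3.141, 0.0, 2.27]
wrist_force: [0.3, 0.6, -1.5]
width: 0.0623
finger_force: 30.0
```

Run:
```python
from bench import *
from h import *
o=get_obs();print(o["tool_pos"],o["ee_rot"],o["width"])
s=snapshot("side");np.savez("side3.npz",**s);t=snapshot("top");np.savez("top3.npz",**t)
cv2.imwrite("pics/s3.png",np.hstack([cv2.resize(s["img"][60:240,150:350,::-1],(444,400)),cv2.resize(t["img"][100:270,200:350,::-1],(353,400))]))
W=world(s)
P=sel(W,(.57,.68),(-.22,-.1),(.2,.225)); print("top",len(P),rect(P),np.percentile(P[:,2],[5,50,95]))
for a in (.155,.165,.175,.185,.195,.205):
    P=sel(W,(.55,.69),(-.23,-.1),(a,a+.01)); print(a,len(P),circ(P),P.mean(0).round(4))
```

```text
[ 0.61991812 -0.15969345  0.17064894] [3.14133697e+00 3.22439530e-05 2.27025125e+00] 0.06234582757000492
top 494 (array([ 621.3, -154.9]), array([74.5, 65.4]), 72.89) [0.2024585  0.21734619 0.22109939]
0.155 83 (array([ 0.6199, -0.1585]), 0.0302) [ 0.613  -0.1367  0.1599]
0.165 88 (array([ 0.6203, -0.1592]), 0.0311) [ 0.6107 -0.1367  0.1701]
0.175 117 (array([ 0.6257, -0.166 ]), 0.0389) [ 0.6126 -0.1401  0.1805]
0.185 119 (array([ 0.6269, -0.1676]), 0.0405) [ 0.6146 -0.1397  0.1904]
0.195 124 (array([ 0.6277, -0.1689]), 0.042) [ 0.6143 -0.1395  0.2002]
0.205 146 (array([ 0.6207, -0.1572]), 0.0316) [ 0.6156 -0.1443  0.2103]
```

View pics/s3.png

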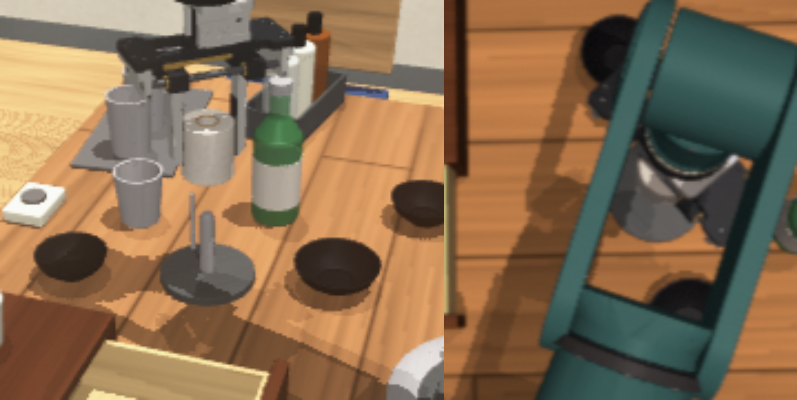

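Run:
```python
from h import *
from scipy.optimize import least_squares
def fit(P,c,r):
    for _ in range(4):
        Q=P[abs(np.hypot(*(P[:,:2]-c).T)-r)<.004]
        c=least_squares(lambda c:np.hypot(*(Q[:,:2]-c).T)-r,c,loss="soft_l1",f_scale=.001).x
    return c.round(4),len(Q),np.std(np.hypot(*(Q[:,:2]-c).T)-r).round(4)
for f in("side0","side1","side3","top0","top1"):
    W=world(np.load(f+".npz"))
    print(f,"spindle",fit(sel(W,(.59,.64),(-.19,-.13),(.02,.086)),np.array((.621,-.1605)),.0095), "base edge", )
    P=sel(W,(.54,.7),(-.24,-.08),(.004,.02)); h=cv2.convexHull((P[:,:2]*1000).astype(np.float32))[:,0]/1000; print("  base",fit(h,np.array((.621,-.161)),.06))
W=world(np.load("side3.npz"))
for z in((.155,.17),(.17,.185),(.185,.2),(.155,.21)): print("roll",z,fit(sel(W,(.55,.69),(-.23,-.1),z),np.array((.62,-.16)),.031))
P=sel(W,(.58,.66),(-.2,-.12),(.212,.224));print(len(P),P[:,2].mean(),rect(P))
# pixel columns: spindle & roll axis via projection
s=np.load("side3.npz")
for X in((.62,-.16,.218),(.62,-.16,.152),(.6205,-.1605,.095),(.6205,-.1605,.03)):
    c=s["R"]@X+s["t"];print(X,(c[:2]/c[2]*[s["fx"],s["fy"]]+[s["cx"],s["cy"]]).round(1))
z=W
for v in range(136,182,4):
  m=(z[v,:,2]>.02)&(np.hypot(z[v,:,0]-.6205,z[v,:,1]+.1605)<.02); print(v,np.where(m)[0][[0,-1]] if m.any() else None,end=" ")
for v in range(112,144,4):
  m=(np.hypot(z[v,:,0]-.62,z[v,:,1]+.16)<.034)&(z[v,:,2]>.14); print("r",v,np.where(m)[0][[0,-1]] if m.any() else None,end=" ")
```

```text
side0 spindle (array([ 0.623 , -0.1629]), 139, np.float64(0.0011)) base edge
  base (array([ 0.621, -0.161]), 0, np.float64(nan))
side1 spindle (array([ 0.6231, -0.1631]), 142, np.float64(0.0013)) base edge
  base (array([ 0.621, -0.161]), 0, np.float64(nan))
side3 spindle (array([ 0.6229, -0.1631]), 142, np.float64(0.0012)) base edge
  base (array([ 0.621, -0.161]), 0, np.float64(nan))
top0 spindle (array([ 0.621 , -0.1617]), 28, np.float64(0.0004)) base edge
  base (array([ 0.621, -0.161]), 0, np.float64(nan))
top1 spindle (array([ 0.621 , -0.1618]), 28, np.float64(0.0004)) base edge
  base (array([ 0.621, -0.161]), 0, np.float64(nan))
roll (0.155, 0.17) (array([ 0.6202, -0.1594]), 126, np.float64(0.0012))
roll (0.17, 0.185) (array([ 0.6201, -0.1595]), 135, np.float64(0.0014))
roll (0.185, 0.2) (array([ 0.62  , -0.1597]), 134, np.float64(0.0013))
roll (0.155, 0.21) (array([ 0.6201, -0.1596]), 483, np.float64(0.0013))
330 0.21812209628491555 (array([ 621.7, -155.5]), array([72.3, 66.4]), 76.74)
(0.62, -0.16, 0.218) [242.9 114.2]
(0.62, -0.16, 0.152) [243.1 137.6]
(0.6205, -0.1605, 0.095) [243.2 156.3]
(0.6205, -0.1605, 0.03) [243.4 176.3]
136 None 140 None 144 None 148 None 152 None 156 [241 245] 160 [240 246] 164 [240 246] 168 [240 246] 172 [240 246] 176 [240 246] 180 [241 245] r 112 [232 256] r 116 [232 256] r 120 [232 256] r 124 [233 256] r 128 [232 256] r 132 [233 255] r 136 [231 255] r 140 [233 253]
  ret = _var(a, axis=axis, dtype=dtype, out=out, ddof=ddof,
  arrmean = um.true_divide(arrmean, div, out=arrmean,
  ret = ret.dtype.type(ret / rcount)
```

The roll is held upright over the spindle (side crop: roll at 208,150, spindle at 208,240). The fits put the spindle about 2–3 mm away along tool −x, so I'll correct that and approach the tip.

{"api": "carry_out", "payload": {"commands": [[-0.0025,0,0.01,0,0,0],[-0.0025,0,0.025,0,0,0],[-0.0025,0,0.038,0,0,0],[-0.0025,0,0.046,0,0,0],[-0.0025,0,0.05,0,0,0]]}}

```text
time: 12.85
tool_pos: [0.6205, -0.162, 0.118]
ee_rot: [-3.14, -0.003, 2.27]
wrist_force: [0.2, -0.6, -1.7]
width: 0.0623
finger_force: 30.0
```

{"api": "carry_out", "payload": {"commands": [[0,0,0,0,0,0],[0,0,0.002,0,0,0],[0,0,0.004,0,0,0],[0,0,0.006,0,0,0],[0,0,0.008,0,0,0]]}}

```text
time: 13.35
tool_pos: [0.6217, -0.1623, 0.1127]
ee_rot: [3.141, 0.001, 2.27]
wrist_force: [-0.1, 0.1, -1.2]
width: 0.0626
finger_force: 30.0
```

{"api": "carry_out", "payload": {"commands": [[0,0,0.002,0,0,0],[0,0,0.004,0,0,0],[0,0,0.006,0,0,0],[0,0,0.008,0,0,0],[0,0,0.008,0,0,0]]}}

```text
time: 13.85
tool_pos: [0.6213, -0.1622, 0.104]
ee_rot: [-3.141, -0.001, 2.27]
wrist_force: [-0.6, -0.1, -0.6]
width: 0.0625
finger_force: 30.0
```

{"api": "carry_out", "payload": {"commands": [[0,0,0.003,0,0,0],[0,0,0.006,0,0,0],[0,0,0.009,0,0,0],[0,0,0.012,0,0,0],[0,0,0.015,0,0,0]]}}

```text
time: 14.35
tool_pos: [0.6215, -0.1623, 0.0891]
ee_rot: [-3.142, -0.0, 2.27]
wrist_force: [0.1, 0.3, -1.5]
width: 0.0623
finger_force: 30.0
```

{"api": "carry_out", "payload": {"commands": [[0,0,0.006,0,0,0],[0,0,0.012,0,0,0],[0,0,0.018,0,0,0],[0,0,0.024,0,0,0],[0,0,0.028,0,0,0]]}}

```text
time: 14.85
tool_pos: [0.6212, -0.1622, 0.0604]
ee_rot: [-3.141, -0.001, 2.27]
wrist_force: [0.1, 0.2, -2.0]
width: 0.0626
finger_force: 30.0
```

{"api": "carry_out", "payload": {"commands": [[0,0,0.006,0,0,0],[0,0,0.012,0,0,0],[0,0,0.018,0,0,0],[0,0,0.024,0,0,0],[0,0,0.027,0,0,0]]}}

```text
time: 15.35
tool_pos: [0.6211, -0.1621, 0.0334]
ee_rot: [-3.141, -0.001, 2.27]
wrist_force: [-0.5, 0.0, -1.3]
width: 0.0624
finger_force: 30.0
```

{"api": "carry_out", "payload": {"commands": [[0,0,0.001,0,0,0],[0,0,0.002,0,0,0],[0,0,0.003,0,0,0],[0,0,0.004,0,0,0],[0,0,0.004,0,0,0]]}}

```text
time: 15.85
tool_pos: [0.6218, -0.1624, 0.0309]
ee_rot: [3.141, 0.001, 2.27]
wrist_force: [0.6, -0.1, -0.4]
width: 0.0623
finger_force: 30.0
```

{"api": "carry_out", "payload": {"commands": [[0,0,0.0005,0,0,0],[0,0,0.001,0,0,0],[0,0,0.001,0,0,0],[0,0,0.001,0,0,0],[0,0,0.001,0,0,0]]}}

```text
time: 16.35
tool_pos: [0.6219, -0.1624, 0.0309]
ee_rot: [3.141, 0.001, 2.27]
wrist_force: [-2.7, 0.5, 5.7]
width: 0.0623
finger_force: 30.0
```

The roll is resting on the base, with about 6 N of contact. I'll release and retreat upward.

{"api": "carry_out", "payload": {"commands": [[0,0,-0.001,0,0,0],[0,0,-0.001,0,0,0],[0,0,-0.001,0,0,0],[0,0,-0.001,0,0,0],[0,0,-0.001,0,0,0]], "jaw": 0.8}}

```text
time: 16.85
tool_pos: [0.6215, -0.1622, 0.0301]
ee_rot: [-3.141, -0.0, 2.27]
wrist_force: [-0.2, 0.1, 0.8]
width: 0.0751
finger_force: 0.0
```

{"api": "carry_out", "payload": {"commands": [[0,0,-0.005,0,0,0],[0,0,-0.02,0,0,0],[0,0,-0.04,0,0,0],[0,0,-0.06,0,0,0],[0,0,-0.08,0,0,0]]}}

```text
time: 17.35
tool_pos: [0.622, -0.1624, 0.113]
ee_rot: [3.141, 0.002, 2.27]
wrist_force: [-0.7, 0.2, -0.0]
width: 0.0752
finger_force: 0.0
```

{"api": "carry_out", "payload": {"commands": [[0,0,-0.02,0,0,0],[0,0,-0.05,0,0,0],[0,0,-0.08,0,0,0],[0,0,-0.1,0,0,0],[0,0,-0.1,0,0,0]]}}

```text
time: 17.85
tool_pos: [0.6234, -0.163, 0.2168]
ee_rot: [3.136, 0.009, 2.27]
wrist_force: [0.3, 0.2, -0.8]
width: 0.0753
finger_force: 0.0
```

Run:
```python
from h import *; from bench import *
o=get_obs();print(o["tool_pos"],o["ee_rot"],o["joint_positions"])
s=snapshot("side");W=world(s)
cv2.imwrite("pics/s4.png",cv2.resize(s["img"][100:340,80:380,::-1],None,fx=2,fy=2))
P=sel(W,(.58,.67),(-.21,-.12),(.07,.088));print("rolltop",len(P),np.median(P[:,2]),rect(P))
p=(.6217,-.1622,.211);q=(.39,.2035,.211);m=[p,(.60,-.04,.211),(.48,.1,.211),q];ys=[2.27,2.0,1.75,1.571]
for i in range(3): print(plan(m[i],m[i+1],ys[i],ys[i+1]))
```

```text
[ 0.62343994 -0.1629752   0.21678214] [3.13636102 0.00884431 2.26977684] [-3.43673197e-01  2.90673876e-01  1.11144737e+00  6.27655217e-05
  1.72919585e+00 -1.04266663e+00]
rolltop 273 0.07911835145234294 (array([ 622.3, -167.8]), array([60.2, 77.2]), 8.18)
[ 0.1075  0.062  -0.      0.27  ]
[ 0.1772 -0.0509 -0.      0.25  ]
[ 0.1179 -0.0701 -0.      0.179 ]
```

View pics/s4.png

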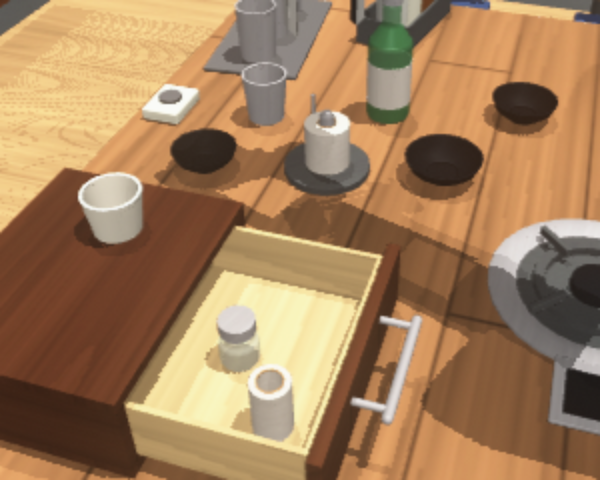

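The roll is seated on the stand (327,140), with its top at 79 mm as expected. The jar and thin roll are standing and nothing else has moved. Next I'll close the drawer.

Run:
```python
from h import *
p=(.6217,-.1622,.211);m=[p,(.57,-.03,.211),(.5,.09,.211),(.4297,.2035,.211)];ys=[2.27,2.04,1.81,1.571]
for i in range(3): print(plan(m[i],m[i+1],ys[i],ys[i+1]))
```

```text
[ 0.1345  0.0455 -0.      0.23  ]
[ 0.1387 -0.0082 -0.      0.23  ]
[ 0.1269 -0.0414 -0.      0.239 ]
```

{"api": "carry_out", "payload": {"commands": [[0.015,0.005,0,0,0,0.04],[0.045,0.015,0,0,0,0.08],[0.075,0.025,0,0,0,0.13],[0.105,0.0355,0,0,0,0.18],[0.1345,0.0455,0,0,0,0.23]], "jaw": 0.3}}

```text
time: 18.4
tool_pos: [0.5683, -0.0289, 0.2085]
ee_rot: [-3.139, -0.002, 2.037]
wrist_force: [0.4, 0.8, 0.0]
width: 0.0384
finger_force: 0.0
```

{"api": "carry_out", "payload": {"commands": [[0.028,-0.0016,0,0,0,0.046],[0.056,-0.0032,0,0,0,0.092],[0.083,-0.005,0,0,0,0.138],[0.111,-0.0065,0,0,0,0.184],[0.1387,-0.0082,0,0,0,0.23]]}}

```text
time: 18.9
tool_pos: [0.4982, 0.0908, 0.2086]
ee_rot: [-3.139, -0.001, 1.808]
wrist_force: [0.2, 0.2, 0.3]
width: 0.0282
finger_force: 0.0
```

{"api": "carry_out", "payload": {"commands": [[0.03,-0.01,0,0,0,0.06],[0.06,-0.02,0,0,0,0.12],[0.09,-0.03,0,0,0,0.18],[0.115,-0.0375,0,0,0,0.22],[0.1269,-0.0414,0,0,0,0.239]]}}

```text
time: 19.4
tool_pos: [0.4275, 0.2048, 0.2088]
ee_rot: [-3.139, 0.0, 1.572]
wrist_force: [-0.5, 0.0, -0.1]
width: 0.0283
finger_force: 0.0
```

{"api": "carry_out", "payload": {"commands": [[0,0,0.01,0,0,0],[0,0,0.03,0,0,0],[0,0,0.06,0,0,0],[0,0,0.07,0,0,0],[0,0,0.07,0,0,0]]}}

```text
time: 19.9
tool_pos: [0.428, 0.2022, 0.1374]
ee_rot: [-3.136, 0.002, 1.57]
wrist_force: [-0.3, -0.3, -0.2]
width: 0.0281
finger_force: 0.0
```

Next is down to z = 0.053, then grip the handle.

{"api": "carry_out", "payload": {"commands": [[0,0.001,0.02,0,0,0],[0,0.001,0.045,0,0,0],[0,0.001,0.07,0,0,0],[0,0.001,0.088,0,0,0],[0,0.001,0.088,0,0,0]]}}

```text
time: 20.4
tool_pos: [0.4293, 0.2026, 0.0507]
ee_rot: [-3.138, 0.001, 1.57]
wrist_force: [0.1, -0.5, 0.8]
width: 0.0281
finger_force: 0.0
```

{"api": "carry_out", "payload": {"commands": [[0,0,0,0,0,0],[0,0,0,0,0,0],[0,0,0,0,0,0],[0,0,0,0,0,0],[0,0,0,0,0,0]], "jaw": 0}}

```text
time: 20.9
tool_pos: [0.4317, 0.2038, 0.0543]
ee_rot: [3.139, -0.001, 1.571]
wrist_force: [-0.7, -0.1, 6.2]
width: 0.0098
finger_force: 30.0
```

Gripped. I'll push in smoothly, with about 0.165 m to go.

{"api": "carry_out", "payload": {"commands": [[0,0.003,0,0,0,0],[0,0.009,0,0,0,0],[0,0.018,0,0,0,0],[0,0.029,0,0,0,0],[0,0.041,0,0,0,0]]}}

```text
time: 21.4
tool_pos: [0.4727, 0.204, 0.0543]
ee_rot: [3.139, -0.001, 1.571]
wrist_force: [-2.4, 0.1, 6.2]
width: 0.0101
finger_force: 30.0
```

{"api": "carry_out", "payload": {"commands": [[0,0.012,0,0,0,0],[0,0.024,0,0,0,0],[0,0.036,0,0,0,0],[0,0.048,0,0,0,0],[0,0.06,0,0,0,0]]}}

```text
time: 21.9
tool_pos: [0.5329, 0.2042, 0.0543]
ee_rot: [3.139, -0.002, 1.571]
wrist_force: [-1.9, 0.2, 5.2]
width: 0.01
finger_force: 30.0
```

{"api": "carry_out", "payload": {"commands": [[0,0.012,0,0,0,0],[0,0.023,0,0,0,0],[0,0.032,0,0,0,0],[0,0.039,0,0,0,0],[0,0.044,0,0,0,0]]}}

```text
time: 22.4
tool_pos: [0.577, 0.2043, 0.0543]
ee_rot: [3.139, -0.002, 1.571]
wrist_force: [-1.1, 1.2, 5.5]
width: 0.01
finger_force: 30.0
```

{"api": "carry_out", "payload": {"commands": [[0,0.004,0,0,0,0],[0,0.007,0,0,0,0],[0,0.01,0,0,0,0],[0,0.012,0,0,0,0],[0,0.014,0,0,0,0]]}}

```text
time: 22.9
tool_pos: [0.5906, 0.2044, 0.0543]
ee_rot: [3.139, -0.002, 1.571]
wrist_force: [-1.4, 0.3, 4.7]
width: 0.01
finger_force: 30.0
```

{"api": "carry_out", "payload": {"commands": [[0,0.001,0,0,0,0],[0,0.003,0,0,0,0],[0,0.004,0,0,0,0],[0,0.006,0,0,0,0],[0,0.007,0,0,0,0]]}}

```text
time: 23.4
tool_pos: [0.5954, 0.2044, 0.0543]
ee_rot: [-3.139, -0.002, 1.571]
wrist_force: [-6.8, 0.7, 9.6]
width: 0.0103
finger_force: 30.0
```

{"api": "carry_out", "payload": {"commands": [[0,0.001,0,0,0,0],[0,0.002,0,0,0,0],[0,0.003,0,0,0,0],[0,0.004,0,0,0,0],[0,0.004,0,0,0,0]]}}

```text
time: 23.9
tool_pos: [0.5953, 0.2044, 0.0543]
ee_rot: [-3.13, -0.001, 1.572]
wrist_force: [-15.1, -0.1, 13.9]
width: 0.0099
finger_force: 30.0
```

{"api": "carry_out", "payload": {"commands": [[0,-0.004,0,0,0,0],[0,-0.004,0,0,0,0],[0,-0.004,0,0,0,0],[0,-0.004,0,0,0,0],[0,-0.004,0,0,0,0]], "jaw": 0.3}}

```text
time: 24.4
tool_pos: [0.5968, 0.2033, 0.0521]
ee_rot: [-3.141, 0.0, 1.571]
wrist_force: [-0.4, 0.1, -0.3]
width: 0.0284
finger_force: 0.0
```

{"api": "carry_out", "payload": {"commands": [[0,0,-0.01,0,0,0],[0,0,-0.03,0,0,0],[0,0,-0.06,0,0,0],[0,0,-0.1,0,0,0],[0,0,-0.14,0,0,0]]}}

```text
time: 24.9
tool_pos: [0.5964, 0.2033, 0.1942]
ee_rot: [-3.141, 0.0, 1.571]
wrist_force: [1.1, 0.2, 0.3]
width: 0.0282
finger_force: 0.0
```

{"api": "carry_out", "payload": {"commands": [[0,-0.03,-0.01,0,0,0],[0,-0.07,-0.02,0,0,0],[0,-0.12,-0.02,0,0,0],[0,-0.17,-0.02,0,0,0],[0,-0.2,-0.02,0,0,0]]}}

```text
time: 25.4
tool_pos: [0.394, 0.2034, 0.2138]
ee_rot: [3.14, -0.001, 1.571]
wrist_force: [-0.0, 0.5, 1.2]
width: 0.0282
finger_force: 0.0
```

{"api": "carry_out", "payload": {"commands": [[0,0,0,0,0,0],[0,0,0,0,0,0],[0,0,0,0,0,0],[0,0,0,0,0,0],[0,0,0,0,0,0]]}}

```text
time: 25.9
tool_pos: [0.3974, 0.2033, 0.2121]
ee_rot: [-3.141, 0.0, 1.57]
wrist_force: [0.5, -1.0, -0.1]
width: 0.028
finger_force: 0.0
```

Run:
```python
from h import *; from bench import *
print(get_obs()["tool_pos"],get_obs()["time"])
s=snapshot("side");W=world(s);cv2.imwrite("pics/s5.png",s["img"][:,:,::-1])
P=sel(W,(.55,.63),(.16,.24),(.06,.085));print("handle x",np.median(P[:,0]),"before",np.median(sel(world(np.load("side0.npz")),(.55,.605),(.16,.24),(.06,.085))[:,0]))
```

```text
[0.39738148 0.20333511 0.21214168] 25.9
handle x 0.5944426698012054 before 0.5820007246578023
```

View pics/s5.png

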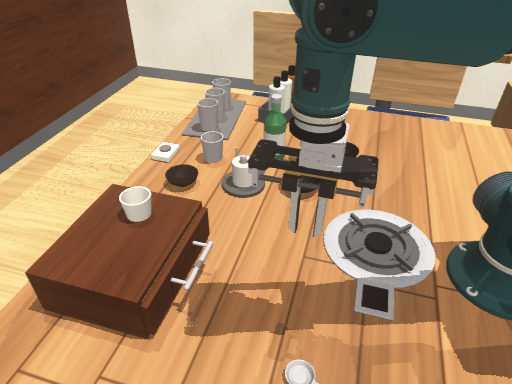

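The drawer is shut with its front flush (190,265). The roll sits on the spindle (243,172), everything else is in place, and the arm is clear.

```bash
python3 -c "
from bench import *
print(close_job())"
```

```text
the job is handed in; nothing more can be done
None
```

The full roll is on the spindle, resting on the base, and the drawer is shut with the thin roll and jar left inside; nothing else was seen to move, and the job was handed in at about 26 s (verdict not shown).

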